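# Tuck the X-ray mount under the film viewer's clip and hold it flat

## Task

The larger X-ray mount lies crooked on the film viewer, short of the viewer's clip strip: slide it along the lit screen so that its far edge tucks under the strip across its whole width and sits squarely against the stop, letting it pass beneath the strip without lifting the strip. Then press it down flat on the screen, firmly but gently, and finish while still holding it pressed there so that the dentist can read the films; do not let go. Leave the small mount already under the strip, the magnifier and everything else where they are.

Things in the scene. Friction and masses are not known exactly. Their poses are not given: they have to be found in the camera images.
- mount: the larger X-ray mount, loose: rigid dark plastic plate, 100 mm (x) by 150 mm wide (y), 4 mm thick, about 85 g, six film windows in two rows of three, a finger bar along its near edge. Origin: centre of its underside; x points from the bar to the far edge that goes under the clip, y left, z up. Starts on the viewer's right half, turned up to 0.3 rad from square to it
- mount_bar (a point): middle of the larger mount's finger bar, half-way up. The bar is 12 mm wide (x), 100 mm long (y), stands 10 mm above the plate's upper face, its back flush with the near edge. This point is 5 mm below the bar's top, 5 mm above the plate's face, 9 mm above the screen, 94 mm behind the plate's far edge. Axes as mount
- mount_left (a point): the larger mount's far left corner, half-way through its 4 mm thickness; axes as mount
- mount_right (a point): the larger mount's far right corner, half-way through its 4 mm thickness; axes as mount
- stop (a point): on the viewer: middle of the foot of the stop, level with the screen's upper face (22 mm above the table). The stop is an upright face 10 mm tall, 424 mm long, along the viewer's far edge. x points into the stop, square to it, away from the robot; y along it to the left; z up. The larger mount's place is the right half (middle at y -50 to -120 mm); the small one has y 70 to 190 mm
- clip (a joint): the clip: steel strip 424 mm long, hinged behind the stop, sprung lightly down; angle in rad, 0 = down, positive = raised (0.1 lifts its lip 4 mm; about 2.5 N at the lip starts to raise it). It laps 26 mm over the screen from the stop, underside 6 mm above the screen: a 4 mm mount passes under freely; then a lead-in lip bends up to 12 mm above the screen, ending 34 mm before the stop
- screen: the viewer's lit white screen, flush with its aluminium frame: flat, level, 284 mm (x) by 424 mm (y), 6 mm thick, in a housing 300 x 440 mm, 22 mm tall, fixed on the table. Origin at the middle of its underside, 6 mm below its upper face; the stop is 130 mm along +x from it; axes as stop
- small_mount: the small X-ray mount, loose, already under the clip on the left half: dark plate 70 mm deep (x) by 105 mm wide (y), 4 mm thick, with two film windows and a finger bar along its near edge, 14 mm tall in all; origin at the centre of its underside. Leave it there
- loupe: stand magnifier, black, 48 mm across, 40 mm tall, upright on the screen's other half; origin at the centre of its underside. A bystander
- bowl: stainless steel bowl, 110 mm across, 50 mm tall; origin at the centre of its underside. A bystander
- cotton_can: steel canister of cotton rolls, 91 mm across, 80 mm tall; origin at the centre of its underside. A bystander
- tray: flat steel instrument tray, 284 x 189 x 17 mm, with a mirror, probes and a scaler in it; origin at the centre of its underside. A bystander
- cast: plaster cast of a jaw, 62 x 70 x 32 mm; origin at the centre of its underside. A bystander
Things that resemble listed ones, but are neither listed nor needed, are in the scene too. What is shaped like the mount but yellow is not meant.

How it is judged (in metres and radians):
On the way:
1. the larger mount's far edge is under the strip across its whole width, at least 10 mm past the strip's edge, with the strip down (x of each of mount_left, mount_right in the frame of stop above -0.016 m and z of each of mount_left, mount_right in the frame of stop below 0.006 m and value of joint clip below 0.08 rad), for 0.2 s.
At the end, for the whole second after the job is handed in: the larger mount's far corners are within 6 mm of the stop and 5 mm of the screen, under the strip, clear of the small mount; it is level within 0.03 rad; the strip is down (under 0.05 rad); the fingers still bear on the mount and press it on the screen with 3 to 40 N (x of each of mount_left, mount_right in the frame of stop above -0.006 m and z of each of mount_left, mount_right in the frame of stop below 0.005 m and y of mount_left in the frame of stop below 0.065 m and y of mount_right in the frame of stop above -0.214 m and angle between mount_bar's own z axis and vertical below 0.03 rad and value of joint clip below 0.05 rad and contact force between mount and screen between 3 and 40 N and contact force between the fingers and mount above 2 N); the arm keeps its last pose, push and grip.
It fails at once if the clip strip is lifted (over 0.1 rad) (value of joint clip above 0.1 rad).
It fails at once if the screen is pressed harder than 60 N through the mount or by the fingers (contact force between any of mount, the fingers and screen above 60 N).
It fails at once if the small mount is shifted by more than 8 mm (distance of small_mount from where it was at the start of the episode above 0.008 m).
It fails at once if a bystander is shifted by more than 25 mm (distance of any of loupe, bowl, cotton_can, tray, cast from where it was at the start of the episode above 0.025 m).
It also fails if it takes over 35 s, if anything falls off the work surface, if the arm or the gripper's body presses on something with over 40 N, if the wrist force passes 120 N, or if a joint passes its speed limit or range.

## Robot

A 6-joint arm with a two-finger parallel gripper is mounted at the origin on the work surface. World frame = base frame: x ahead of the robot, y to its left, z up, the work surface at z = 0. Lengths are in m, angles in degrees, forces in N, time in s.
With the tool pointing down it reaches from about 0.35 to 0.875 m from the base axis. Payload 4.2 kg.
Tool frame: the origin (TCP) lies at the very end of the fingers, on their centre line; the grasp point (between the pads) lies 19 mm behind it (r.grip_point_offset is the distance from the TCP to the grasp point, in m); z points along the fingers, y is the line along which they close (so a half turn about z gives the same grasp; the last joint's range is limited). The gripper opens to 87 mm and grips with 3 to 60 N. Pads are 19 mm wide; open, the fingers measure 117 mm over their backs; the gripper's body (75 mm by 190 mm) begins 51 mm behind the grasp point.
Start: joints at [-48.438, 22.042, 0.453, 0, -68.411, -14.817], TCP at [0.281, -0.558, 0.223] pointing down, gripper open.
Joint ranges: [-179.83, 179.83], [-69.29, 118.12], [-61.27, 80.66], [-181.25, 117.63], [-171.15, -9.14], [-177.46, 177.46]. Speed limits (degrees/s): [159.86, 159.86, 180, 180, 180, 180].

## Interface

Orientations are given as a 3x3 rotation matrix whose columns are the frame's x, y, z axes.
In Python, from station import r, cams gives the robot as it stands. The module is installed in compiled form; this text tells all that it offers.
- The arm moves only by the shell command python3 -m handwheel 'ROWS'. ROWS is JSON, a list that holds one entry, the list of rows, each a list of 7 numbers: the turn, a rotation vector about the tool's x, y, z in units of 6 degrees (1.0 is 6 degrees), then the shift along the tool's x, y, z in m, then the finger opening in m, from 0 to 0.087. In form: [[[ax, ay, az, x, y, z, jaw], ...]]. A call has 1 to 12 rows; each row shifts and turns the commanded pose from where the row before left it, along the tool's axes as they then stand; what a row does not reach is not made up. A row lasts 1/10 s, in which the tool goes at most 50 mm and 8.59 degrees, less where a joint would pass 70% of its speed; a pose out of reach is approached as far as the arm can. A call with a gripper value outside its range is refused whole. The fingers move at their own pace and stop on an object; the grip force is fixed at half the most. Time passes only in rows, so rows that do not move let the fingers close. It gives the time, the measured TCP pose, the force, the opening and the grip force at its end, in the units of the state.
- r.sense(): the state, without advancing time (a new reading comes with each control period).
- cams.capture(name): name is "scene" or "top" or "wrist"; returns the picture (420x560x3 uint8, red, green, blue); there is no depth.
- cams.get_calibration(name): a dict with "camera_matrix" (3x3 intrinsics, pixels), "k1" (the pictures are not rectified: a ray, as slopes to the right and down, at radius r is drawn at 1 + k1 r^2 times it, then the intrinsics apply), "rvec" (rotation vector, rad) and "tvec" (3), from world to camera coordinates, as OpenCV has them; the wrist camera has in their place "T_tool_cam" (4x4, takes a point from camera to tool coordinates, whose origin is the TCP and whose axes are the flange's). Camera axes: x right, y down, z forward; pixel columns grow to the right and rows downward; lengths in m; the calibration is good to about 2 mm. A picture is of the moment at which its call begins: read the wrist's pose just before it. get_calibration takes no time and is no camera call.
- r.finish_job(): hands the job in; it is judged then, once.
The state is a dict: "time_s": time; "joints": joint angles; "joint_velocities": joint speeds; "effort": joint torques, N m; "tcp_pos": TCP position; "ee_rot": TCP orientation; "wrist_force": force on the tool from outside, world axes, zero at the start; "moment": the same for the moment, N m; "gripper_width": opening from 0.0 (shut) to 1.0 (fully open); "gripper_force": force on a finger pad.
Only numpy, scipy, OpenCV 4.12 (cv2) and the standard library are available. Lean on these libraries where they do the work, as an engineer would, in place of code of your own. Each camera call takes 0.05 s, during which the arm holds its last target. There are 200 camera calls.

## Working session

There is one attempt and no reset: what is moved stays moved. The work goes in short steps, Python scripts to look and compute and a shell command to move; the robot and the scene stay as the last step left them, time stands still between calls to the robot, and variables do not carry over. Pictures are saved under pics/ and viewed, at most 10 in all, crops included, and the job is handed in when it is done.

```bash
mkdir -p pics; cat > h.py <<'E'
import numpy as np, cv2
from station import r, cams
def pose(name):
    c=cams.get_calibration(name)
    if 'rvec' in c:
        R=cv2.Rodrigues(np.array(c['rvec'],float))[0]; t=np.array(c['tvec'],float).ravel()
        return c,R.T,-R.T@t
    s=r.sense(); T=np.eye(4); T[:3,:3]=s['ee_rot']; T[:3,3]=s['tcp_pos']
    T=T@np.array(c['T_tool_cam']); return c,T[:3,:3],T[:3,3]
def world(name,px,z,P=None):
    c,Rwc,o=P or pose(name); K=np.array(c['camera_matrix'])
    px=np.atleast_2d(np.array(px,float)); d=np.c_[(px[:,0]-K[0,2])/K[0,0],(px[:,1]-K[1,2])/K[1,1]]
    u=d.copy()
    for _ in range(20): u=d/(1+c['k1']*(u**2).sum(1,keepdims=True))
    w=np.c_[u,np.ones(len(u))]@Rwc.T
    z=np.broadcast_to(z,len(u)); return o+w*((z-o[2])/w[:,2])[:,None]
def save(name,fn,crop=None,size=None):
    im=cams.capture(name)[:,:,::-1]
    if crop: x0,y0,x1,y1=crop; im=im[y0:y1,x0:x1]
    if size: im=cv2.resize(im,size,interpolation=cv2.INTER_CUBIC)
    cv2.imwrite(fn,im)
E
python3 - <<'E'
from h import *
save('top','pics/top.png',size=(800,600)); 
s=r.sense(); print(s['time_s'],s['tcp_pos'],s['ee_rot'],s['wrist_force'])
print(pose('top')[2],pose('scene')[2],cams.get_calibration('wrist')['T_tool_cam'])
E
```

```text
0.05 [ 0.28103856 -0.55758855  0.22147788] [[-8.93092902e-01 -4.49871098e-01 -1.03119053e-03]
 [-4.49872274e-01  8.93090927e-01  1.87962634e-03]
 [ 7.53573431e-05  2.14258497e-03 -9.99997702e-01]] [-0.16300156  0.1347679  -0.60846911]
[0.24664687 0.12690847 1.36810523] [ 1.35860247 -0.17112586  0.60384266] [[ 8.09779943e-05 -9.58387330e-01 -2.85471047e-01  7.84878991e-02]
 [ 9.99999629e-01 -1.67185099e-04  8.44940483e-04 -2.53712884e-04]
 [-8.57506759e-04 -2.85471010e-01  9.58386961e-01 -1.62962027e-01]
 [ 0.00000000e+00  0.00000000e+00  0.00000000e+00  1.00000000e+00]]
```

View pics/top.png

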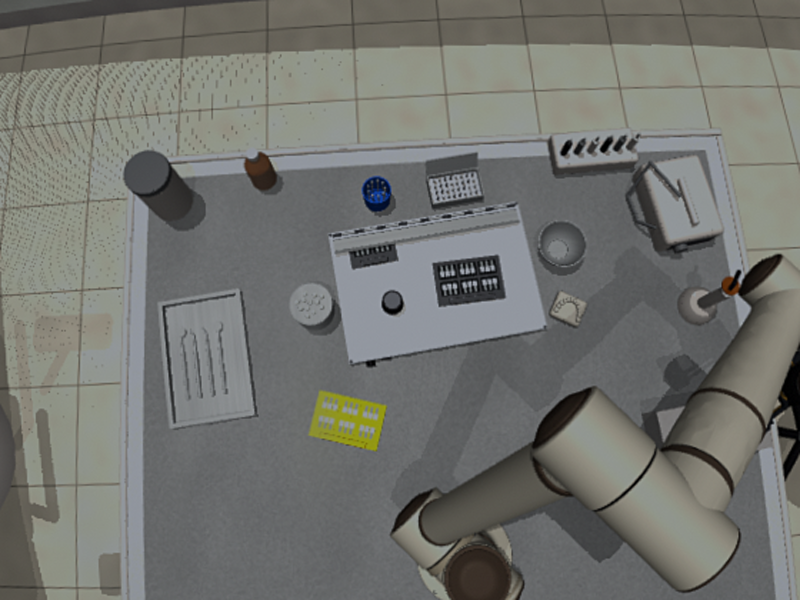

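The larger dark mount on the screen's right half is at (469,280). The small mount at (373,255) is under the clip, and the yellow plate at (347,420) is the decoy. The dark six-window plate fits the description, so I'll confirm it in a crop.

```bash
python3 - <<'E'
from h import *
save('top','pics/crop.png',crop=(224,136,392,262),size=(800,600))
E
```

```text
(no output)
```

View pics/crop.png

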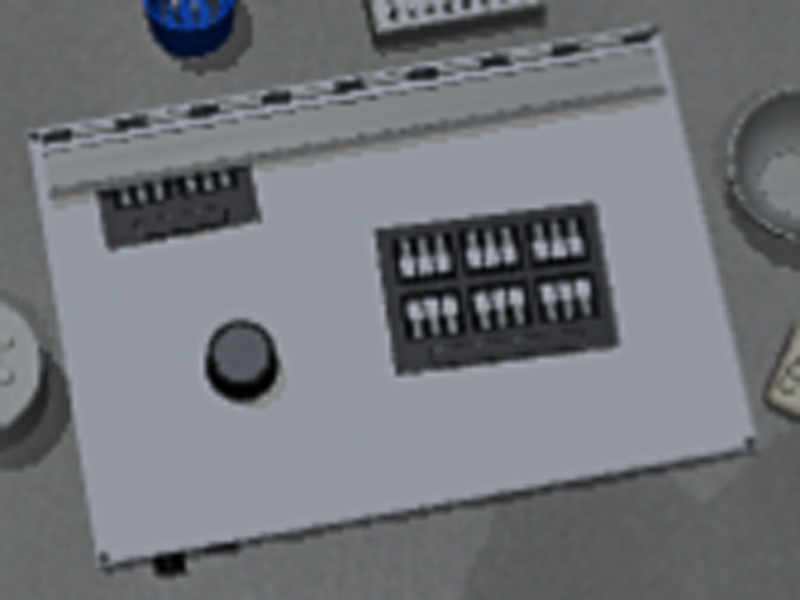

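The crop confirms it: a dark plate with six windows, crop corners FL (377,229), FR (596,204), NR (619,346), NL (397,374), finger bar on the near edge. Viewer corners are near (103,557) and (752,442).

```bash
python3 - <<'E'
from h import *
np.set_printoptions(precision=4,suppress=True)
k=168/800
f=lambda p: (np.array(p,float)+.5)*k-.5+np.array([224,136])
m=world('top',f([(377,229),(596,204),(619,346),(397,374)]),.025); print(m,m.mean(0))
print([np.linalg.norm(m[i]-m[(i+1)%4]) for i in range(4)])
d=lambda v:np.degrees(np.arctan2(v[1],v[0]))
print('mount x dir',d(m[0]-m[3]),d(m[1]-m[2]),'y dir-90',d(m[0]-m[1])-90,d(m[3]-m[2])-90)
v=world('top',f([(103,557),(752,442)]),.022); print(v,np.linalg.norm(v[0]-v[1]),d(v[0]-v[1])-90)
L=world('top',f([(52,193),(665,92)]),.034); print('lip',L,np.linalg.norm(L[0]-L[1]),d(L[0]-L[1])-90)
lo=world('top',f([(240,347)]),.062); print('loupe',lo)
print('small',world('top',f([(109,248),(261,219)]),.025))
E
```

```text
[[ 0.6314  0.0203  0.025 ]
 [ 0.6398 -0.1285  0.025 ]
 [ 0.5411 -0.1339  0.025 ]
 [ 0.5315  0.0147  0.025 ]] [ 0.5859 -0.0569  0.025 ]
[np.float64(0.14904185392403435), np.float64(0.09884521667569086), np.float64(0.1489728463782394), np.float64(0.10003798231521882)]
mount x dir 3.1861514299477176 3.142918594750142 y dir-90 3.2246234038789225 3.6834025392931125
[[ 0.4232  0.2141  0.022 ]
 [ 0.4714 -0.2163  0.022 ]] 0.4330780467657867 6.398041085713558
lip [[ 0.6676  0.2358  0.034 ]
 [ 0.7134 -0.1822  0.034 ]] 0.4204276339371829 6.260820697738609
loupe [[0.5477 0.1171 0.062 ]]
small [[0.6295 0.2    0.025 ]
 [0.6432 0.0973 0.025 ]]
```

```bash
python3 -m handwheel '[[[0,0,-1.3875,0,0,0,0.087],[0,0,-1.3875,0,0,0,0.087],[0,0,-1.3875,0,0,0,0.087],[0,0,-1.3875,0,0,0,0.087],[0,0,-1.3875,0,0,0,0.087],[0,0,-1.3875,0,0,0,0.087],[0,0,-1.3875,0,0,0,0.087],[0,0,-1.3875,0,0,0,0.087],[0,0,0,0,0,0,0.087],[0,0,0,0,0,0,0.087]]]'
python3 -m handwheel '[[[0,0,0,-0.04,-0.024,0,0.05],[0,0,0,-0.04,-0.024,0,0.05],[0,0,0,-0.04,-0.024,0,0.05],[0,0,0,-0.04,-0.024,0,0.05],[0,0,0,-0.04,-0.024,0,0.05],[0,0,0,-0.04,-0.024,0,0.05],[0,0,0,-0.04,-0.024,0,0.05],[0,0,0,-0.04,-0.024,0,0.05],[0,0,0,-0.04,-0.024,0,0.05],[0,0,0,-0.04,-0.024,0,0.05],[0,0,0,-0.04,-0.024,0,0.05],[0,0,0,-0.04,-0.024,0,0.05]]]'
python3 -m handwheel '[[[0,0,0,0,0,0,0.05],[0,0,0,0,0,0,0.05],[0,0,0,0,0,0,0.05]]]'
python3 - <<'E'
from h import *
save('wrist','pics/w1.png',size=(800,600)); s=r.sense(); print(s['ee_rot'],s['joints'],s['wrist_force'])
E
```

```text
time_s: 1.1
tcp_pos: [0.2812, -0.5579, 0.2221]
ee_rot: [[0.055, -0.998, -0.0], [-0.998, -0.055, 0.001], [-0.001, 0.0, -1.0]]
wrist_force: [1.4, 0.1, 0.6]
gripper_width: 1.001
gripper_force: 0.0
time_s: 2.3
tcp_pos: [0.5413, -0.0602, 0.2228]
ee_rot: [[0.056, -0.998, 0.0], [-0.998, -0.056, 0.0], [-0.0, -0.0, -1.0]]
wrist_force: [2.1, -1.2, 0.3]
gripper_width: 0.576
gripper_force: 0.0
time_s: 2.6
tcp_pos: [0.5402, -0.0627, 0.2224]
ee_rot: [[0.057, -0.998, -0.001], [-0.998, -0.057, -0.0], [0.0, 0.001, -1.0]]
wrist_force: [-0.9, -0.7, 0.7]
gripper_width: 0.577
gripper_force: 0.0
[[ 5.62238427e-02 -9.98418115e-01 -3.84575013e-04]
 [-9.98418187e-01 -5.62238150e-02 -8.25388029e-05]
 [ 6.07859616e-05  3.88607335e-04 -9.99999923e-01]] [ 1.04324843e+01  1.41583545e+01 -1.10015971e+01  7.30159627e-04
 -6.48625750e+01 -7.20970672e+00] [ 0.65886136  0.25891178 -0.06237175]
```

View pics/w1.png

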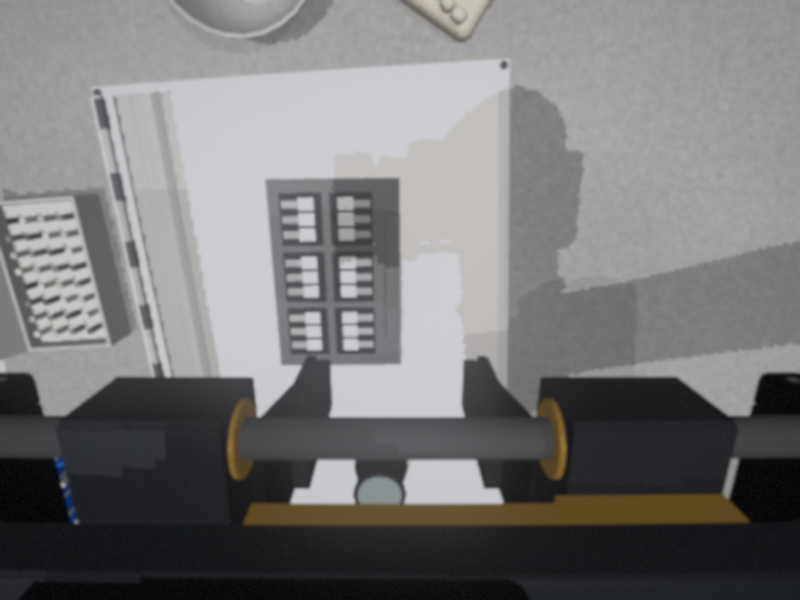

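The wrist view shows the mount with corners FR (266,181), NR (399,179), NL (400,362), FL (282,363), and the bar at x≈378–400. The lip edge runs from (168,92) to (217,375).

```bash
python3 - <<'E'
from h import *
np.set_printoptions(precision=4,suppress=True)
f=lambda p:(np.array(p,float)+.5)*.7-.5
d=lambda v:np.degrees(np.arctan2(v[1],v[0]))
m=world('wrist',f([(282,363),(266,181),(399,179),(400,362)]),.026); print(m)
print(d(m[0]-m[3]),d(m[1]-m[2]),d(m[0]-m[1])-90,d(m[3]-m[2])-90,np.linalg.norm(m[0]-m[1]),np.linalg.norm(m[1]-m[2]))
a=np.radians(4); print('bar',(m[2]+m[3])/2+.006*np.array([np.cos(a),np.sin(a),0]))
v=world('wrist',f([(100,90),(506,62)]),.022); print(v,'viewer',d(v[0]-v[1]))
e=world('wrist',f([(510,62),(508,350)]),.022); print('near edge',d(e[1]-e[0])-90,e)
L=world('wrist',f([(168,92),(217,375)]),.034);print('lip',L,d(L[1]-L[0])-90)
s=r.sense();print(s['tcp_pos'])
E
```

```text
[[ 0.631   0.0202  0.026 ]
 [ 0.641  -0.1265  0.026 ]
 [ 0.542  -0.1334  0.026 ]
 [ 0.5327  0.0137  0.026 ]]
3.7466711269773008 3.971571955853002 3.898030029901875 3.6419565816905077 0.1470128887482074 0.09922920605716988
bar [ 0.5433 -0.0594  0.026 ]
[[ 0.7611 -0.1841  0.022 ]
 [ 0.4711 -0.2177  0.022 ]] viewer 6.625975640176706
near edge 6.67026391875379 [[ 0.4682 -0.2179  0.022 ]
 [ 0.4428 -0.0004  0.022 ]]
lip [[ 0.7061 -0.1836  0.034 ]
 [ 0.683   0.0304  0.034 ]] 6.183133361424197
[ 0.5402 -0.063   0.2226]
```

```bash
python3 -m handwheel '[[[0,0,-0.07,-0.0033,-0.0032,0.02,0.05],[0,0,0,0,0,0.03,0.05],[0,0,0,0,0,0.03,0.05],[0,0,0,0,0,0.03,0.05],[0,0,0,0,0,0.03,0.04],[0,0,0,0,0,0.02,0.04],[0,0,0,0,0,0.015,0.04],[0,0,0,0,0,0.01,0.04],[0,0,0,0,0,0,0.04],[0,0,0,0,0,0,0.04],[0,0,0,0,0,0,0.04]]]'
```

```text
time_s: 3.75
tcp_pos: [0.5445, -0.0588, 0.0386]
ee_rot: [[0.065, -0.998, 0.002], [-0.998, -0.065, 0.0], [-0.0, -0.002, -1.0]]
wrist_force: [1.3, 0.3, 0.4]
gripper_width: 0.459
gripper_force: 0.0
```

```bash
python3 -m handwheel '[[[0,0,0,0,0,0.003,0.04],[0,0,0,0,0,0.003,0.04],[0,0,0,0,0,0.003,0.04],[0,0,0,0,0,0,0.04],[0,0,0,0,0,0,0.04],[0,0,0,0,0,0,0.04]]]'
python3 -m handwheel '[[[0,0,0,0,0,0,0.025],[0,0,0,0,0,0,0.018],[0,0,0,0,0,0,0.012],[0,0,0,0,0,0,0.005],[0,0,0,0,0,0,0],[0,0,0,0,0,0,0],[0,0,0,0,0,0,0],[0,0,0,0,0,0,0]]]'
```

```text
time_s: 4.35
tcp_pos: [0.5439, -0.0586, 0.0286]
ee_rot: [[0.066, -0.998, 0.0], [-0.998, -0.066, -0.0], [0.0, -0.0, -1.0]]
wrist_force: [0.7, 0.2, -0.2]
gripper_width: 0.463
gripper_force: 0.0
time_s: 5.15
tcp_pos: [0.5437, -0.0586, 0.0286]
ee_rot: [[0.066, -0.998, -0.0], [-0.998, -0.066, 0.0], [-0.0, 0.0, -1.0]]
wrist_force: [-0.7, -0.0, -0.2]
gripper_width: 0.135
gripper_force: 30.0
```

```bash
python3 - <<'E'
from h import *
save('wrist','pics/w2.png',size=(800,600)); s=r.sense(); print(s['tcp_pos'],s['wrist_force'],s['gripper_width'])
E
```

```text
[ 0.54374334 -0.05864443  0.02857609] [-0.59995917 -0.26445448  0.90510019] 0.13573894935046787
```

View pics/w2.png

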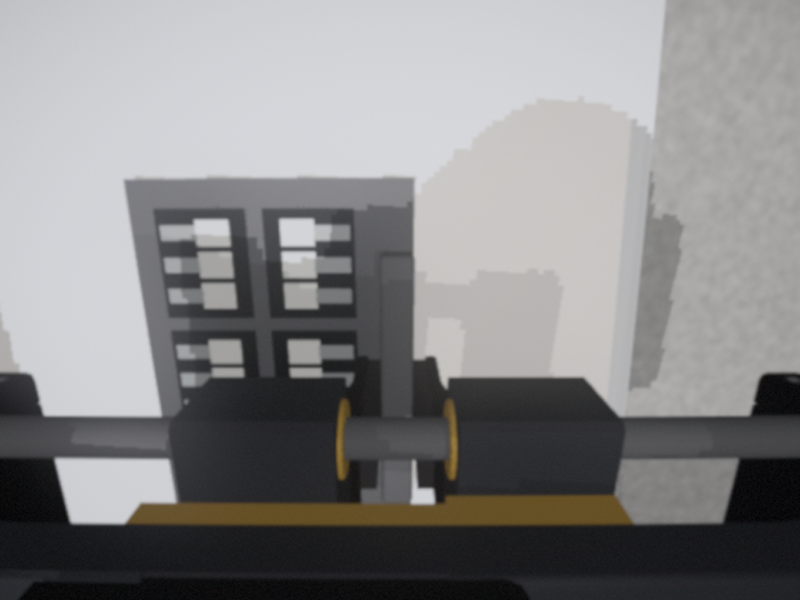

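The bar is gripped (11.8 mm opening) and lined up. Next: square it (about +2.65° in world) and slide 55 mm, then look at the angle against the lip.

```bash
python3 -m handwheel '[[[0,0,-0.15,0,0,0,0],[0,0,-0.15,0,0,0,0],[0,0,-0.14,0,0,0,0],[0,0,0,0,-0.008,0,0],[0,0,0,0,-0.01,0,0],[0,0,0,0,-0.01,0,0],[0,0,0,0,-0.01,0,0],[0,0,0,0,-0.01,0,0],[0,0,0,0,-0.007,0,0],[0,0,0,0,0,0,0],[0,0,0,0,0,0,0],[0,0,0,0,0,0,0]]]'
python3 - <<'E'
from h import *
save('wrist','pics/w3.png',size=(800,600)); s=r.sense(); print(s['tcp_pos'],s['wrist_force'],s['moment'],s['ee_rot'])
E
```

```text
time_s: 6.4
tcp_pos: [0.5986, -0.0524, 0.0286]
ee_rot: [[0.112, -0.994, 0.001], [-0.994, -0.112, 0.0], [-0.0, -0.001, -1.0]]
wrist_force: [0.5, 0.5, 0.9]
gripper_width: 0.136
gripper_force: 30.0
[ 0.59840697 -0.05241683  0.02858902] [0.66441682 0.24484618 0.74313969] [ 0.01978019 -0.01007982  0.01713864] [[ 1.11602147e-01 -9.93752874e-01  4.31173857e-04]
 [-9.93752960e-01 -1.11602081e-01  1.73749229e-04]
 [-1.24543896e-04 -4.47871084e-04 -9.99999892e-01]]
```

View pics/w3.png

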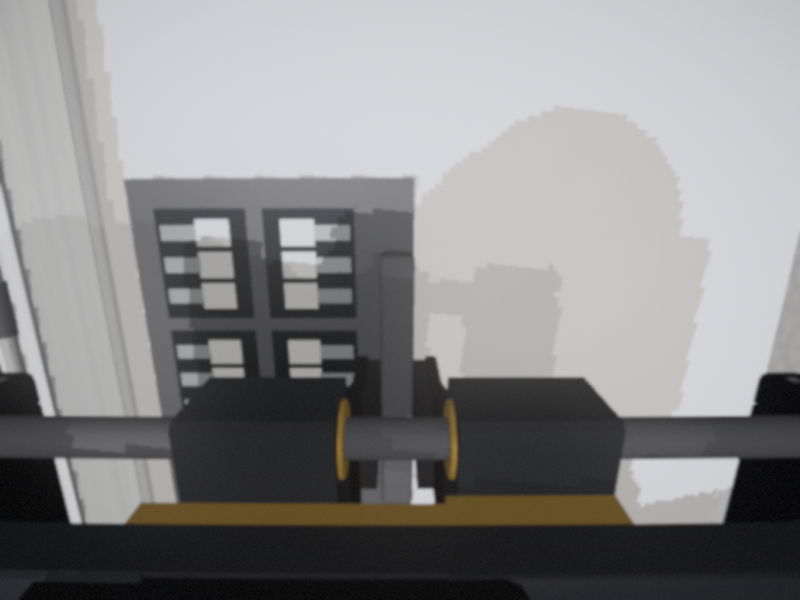

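The mount's far edge runs from (126,181) to (167,412). The lip's edge, just before its shadow, runs from (68,0) through (98,210) to (127,395).

```bash
python3 - <<'E'
from h import *
np.set_printoptions(precision=4,suppress=True)
f=lambda p:(np.array(p,float)+.5)*.7-.5
d=lambda v:np.degrees(np.arctan2(v[1],v[0]))
u=np.array([np.cos(.1115),np.sin(.1115),0])
for n,p,z in [('far',[(126,181),(167,412)],.026),('lip',[(72,0),(127,395)],.034),('near',[(413,178),(413,350)],.026)]:
    w=world('wrist',f(p),z); print(n,w,d(w[1]-w[0])-90,w@u)
E
```

```text
far [[ 0.6997 -0.1161  0.026 ]
 [ 0.688  -0.0276  0.026 ]] 7.4909416374168245 [0.6824 0.6807]
lip [[ 0.7093 -0.1683  0.034 ]
 [ 0.699  -0.0381  0.034 ]] 4.499751676669078 [0.6862 0.6905]
near [[ 0.6013 -0.1279  0.026 ]
 [ 0.5936 -0.0651  0.026 ]] 6.989569099255249 [0.5834 0.5827]
```

Estimates of the viewer's yaw average about 6.4°, and the mount is held at 6.4°. The stop is about 41 mm ahead, so I'll slide 30 mm under the strip and then approach slowly.

```bash
python3 -m handwheel '[[[0,0,0,0,-0.005,0,0],[0,0,0,0,-0.005,0,0],[0,0,0,0,-0.005,0,0],[0,0,0,0,-0.005,0,0],[0,0,0,0,-0.005,0,0],[0,0,0,0,-0.005,0,0],[0,0,0,0,0,0,0],[0,0,0,0,0,0,0],[0,0,0,0,0,0,0]]]'
python3 -m handwheel '[[[0,0,0,0,-0.002,0,0],[0,0,0,0,-0.002,0,0],[0,0,0,0,-0.002,0,0],[0,0,0,0,-0.001,0,0],[0,0,0,0,0,0,0],[0,0,0,0,0,0,0],[0,0,0,0,0,0,0]]]'
```

```text
time_s: 7.35
tcp_pos: [0.6289, -0.049, 0.0286]
ee_rot: [[0.112, -0.994, 0.001], [-0.994, -0.112, 0.0], [-0.0, -0.001, -1.0]]
wrist_force: [0.1, -0.2, 1.4]
gripper_width: 0.137
gripper_force: 30.0
time_s: 8.05
tcp_pos: [0.6353, -0.0484, 0.0286]
ee_rot: [[0.112, -0.994, 0.0], [-0.994, -0.112, -0.0], [0.0, -0.0, -1.0]]
wrist_force: [-1.2, -0.9, 3.3]
gripper_width: 0.132
gripper_force: 30.0
```

```bash
python3 -m handwheel '[[[0,0,0,0,-0.001,0,0],[0,0,0,0,0,0,0],[0,0,0,0,-0.001,0,0],[0,0,0,0,0,0,0],[0,0,0,0,0,0,0]]]'
python3 -m handwheel '[[[0,0,0,0,-0.001,0,0],[0,0,0,0,0,0,0],[0,0,0,0,0,0,0]]]'
python3 -c "
from h import *
s=r.sense();print(s['wrist_force'],s['moment'])"
```

```text
time_s: 8.55
tcp_pos: [0.6368, -0.0482, 0.0286]
ee_rot: [[0.112, -0.994, -0.001], [-0.994, -0.112, -0.0], [0.0, 0.001, -1.0]]
wrist_force: [-3.8, -0.7, 4.6]
gripper_width: 0.13
gripper_force: 30.0
time_s: 8.85
tcp_pos: [0.6368, -0.0483, 0.0286]
ee_rot: [[0.111, -0.994, -0.003], [-0.994, -0.111, -0.0], [0.0, 0.003, -1.0]]
wrist_force: [-5.3, -0.1, 7.0]
gripper_width: 0.134
gripper_force: 30.0
[-5.26424227 -0.10476483  7.03540836] [-0.05977495  1.61160678 -0.01176598]
```

```bash
python3 -m handwheel '[[[0,0,0,0,-0.001,0,0],[0,0,0,0,0,0.0005,0],[0,0,0,0,0,0.0005,0],[0,0,0,0,0,0,0],[0,0,0,0,0,0,0]]]'
python3 - <<'E'
from h import *
s=r.sense();print(s['wrist_force'],s['moment'])
a=cams.capture('top')[:,:,::-1]; b=cams.capture('scene')[:,:,::-1]
w=cams.capture('wrist')[:,:,::-1]
cv2.imwrite('pics/scene.png',b); cv2.imwrite('pics/w4.png',cv2.resize(w,(800,600),interpolation=cv2.INTER_CUBIC))
E
```

```text
time_s: 9.35
tcp_pos: [0.6369, -0.0483, 0.0285]
ee_rot: [[0.112, -0.994, -0.005], [-0.994, -0.112, -0.001], [0.0, 0.005, -1.0]]
wrist_force: [-8.5, -0.6, 13.0]
gripper_width: 0.136
gripper_force: 30.0
[-8.52923082 -0.60685383 13.00830543] [ 0.01024898  2.66793263 -0.01167807]
```

View pics/w4.png

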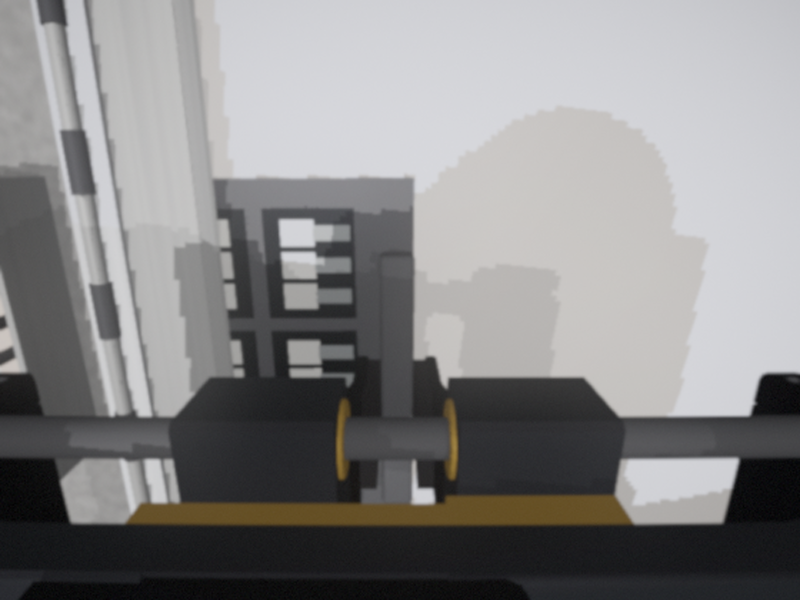

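View pics/scene.png

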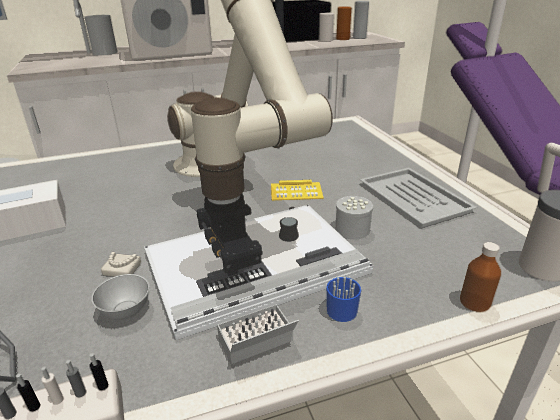

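The mount's far edge is under the strip with the strip lying flat. The small mount and loupe are undisturbed. The 8.5 N push with almost no z-moment shows it flush against the stop, and the down force is about 13 N. I'll check that this holds steady, then hand in.

```bash
python3 -m handwheel '[[[0,0,0,0,0,0,0],[0,0,0,0,0,0,0],[0,0,0,0,0,0,0],[0,0,0,0,0,0,0],[0,0,0,0,0,0,0]]]' && python3 -c "
from station import r
s=r.sense();print(s['wrist_force'],s['moment'])
f=s['wrist_force'][2]
print(r.finish_job() if 6<f<30 else 'hold')"
```

```text
time_s: 10.0
tcp_pos: [0.6369, -0.0483, 0.0285]
ee_rot: [[0.112, -0.994, -0.005], [-0.994, -0.112, -0.001], [0.0, 0.005, -1.0]]
wrist_force: [-8.6, 0.2, 13.0]
gripper_width: 0.132
gripper_force: 30.0
[-8.57259312  0.21747588 13.02627513] [ 0.04767027  2.6401098  -0.03961782]
the job is handed in; nothing more can be done
None
```

I handed the job in at about 10 s: the larger mount is under the strip and appears square against the stop (from forces and images), still gripped and pressed down with about 13 N; no verdict came back.

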